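# Make up two control-panel kits

### The arm

A 6-joint arm with a two-finger parallel gripper is mounted at the origin on the work surface. World frame = base frame: x ahead of the robot, y to its left, z up, the work surface at z = 0. Lengths are in m, angles in rad, forces in N, time in s.
With the tool pointing down it reaches from about 0.35 to 0.975 m from the base axis. Payload 4.9 kg.
Tool frame: the origin (TCP) lies on the centre line of the jaws, within the pads' length; the fingertips stand 8 mm ahead of it and the grasp point (between the pads) lies 11 mm behind it; z points along the fingers, y is the line along which they close (so a half turn about z gives the same grasp; the last joint's range is limited). The gripper opens to 85 mm and grips with 20 to 120 N. Pads are 22 mm wide; open, the fingers measure 114 mm over their backs; the gripper's body (76 mm by 85 mm) begins 54 mm behind the grasp point. The pads swing forward as they close: fully open they stand 13 mm farther back than shut.
Start: joints at [1.179, 0.053, 1.613, -0, 1.476, -0.119], TCP at [0.168, 0.602, 0.239] pointing down, gripper open.
Joint ranges: [-3.01, 3.01], [-1.01, 2.22], [0.06, 2.58], [-1.02, 4.17], [0.09, 2.62], [-3.14, 3.14]. Speed limits (rad/s): [2.57, 2.57, 3.14, 3.14, 3.14, 3.14].

### API

Orientations are given as a rotation vector (axis times angle).
In Python, from station import ctrl gives the robot as it stands.
- The arm moves only by the tool jog_arm, called after "Call:" as name(argument=value, ...) on one line, values as JSON. Schema: {"type":"object","properties":{"plan":{"type":"array","items":{"type":"object","properties":{"aperture":{"type":"number"},"x":{"type":"number"},"y":{"type":"number"},"z":{"type":"number"},"ax":{"type":"number"},"ay":{"type":"number"},"az":{"type":"number"}},"additionalProperties":false,"required":["aperture"]},"minItems":1,"maxItems":20},"grip_force":{"type":"number"},"only":{"type":"string"},"quiet":{"type":"boolean"},"lines":{"type":"string"}},"required":["plan"],"additionalProperties":false}. plan is a list of rows, 1 to 20 of them, each an object with the fields aperture (the finger opening in m), x, y, z (the shift in normalised numbers (1 is 0.75 m)), ax, ay, az (a rotation vector in a scale on which 1.0 is pi rad); a field left out counts as zero (the opening has to be given); each row is the pose to reach, as a shift and turn from the pose commanded when the call began, along the tool's axes at that moment; what a row does not reach only later rows make up. A row lasts 1/12 s, in which the tool goes at most 0.0417 m and 0.125 rad, less where a joint would pass 70% of its speed; a pose out of reach is approached as far as the arm can. The fingers move at their own pace and stop on an object; grip_force is the grip in N (left out, the last holds). Time passes only in rows, so rows that do not move let the fingers close. The tool returns the time, the measured TCP pose, the force, the opening and the grip force at its end. only (a regular expression) keeps the lines of the reply that match it, lines (a string "A,B") keeps lines A to B, and quiet returns only ok. A shift or turn number past 1, either way, is cut back to 1. Input that does not fit is refused with a message, and nothing moves.
- ctrl.get_obs(): the state, without advancing time (a new reading comes with each control period).
- ctrl.get_image(name): name is "side" or "top" or "wrist"; returns the picture (480x640x3 uint8, red, green, blue); there is no depth.
- ctrl.camera_params(name): a dict with "fx", "fy", "cx", "cy" (pixels), "T" (4x4, takes a point from camera to world coordinates); the wrist camera has in their place "tool_from_camera" (4x4, takes a point from camera to tool coordinates, whose origin is the TCP and whose axes are the flange's). Camera axes: x right, y down, z forward; pixel columns grow to the right and rows downward; lengths in m; the calibration is good to about 2 mm. A picture is of the moment at which its call begins: read the wrist's pose just before it. camera_params takes no time and is no camera call.
- ctrl.finish_job(): hands the job in; it is judged then, once.
Trained networks look in the newest picture that a camera, given by its name, has taken for a name from the list of things; names that differ only in an ending like _2 or _b are one class to them, and where a whole thing is asked for, a point or a joint stands for the part that bears it (a point fixed in the world has none). Each returns a list of dicts, best first, with "p" (0 to 1); they miss things now and then, are a little off and sometimes report something else, mostly with a low value. They report only what shows in the picture. A call takes as long as a camera call.
- ctrl.find_in(camera, thing): "extent" ([left, top, right, bottom] in pixels, round what is visible of it).
- ctrl.cut_out(camera, thing): "mask" (480x640 bool, what is visible of it) and "extent" ([left, top, right, bottom] in pixels, round what is visible of it).
- ctrl.tip_of(camera, thing): "xy" ([column, row] in pixels: a listed point, or the origin of a listed thing).
The state is a dict: "t": time; "q": joint angles; "dq": joint speeds; "effort": joint torques, N m; "tool_pos": TCP position; "tool_rot": TCP orientation; "contact_force": force on the tool from outside, world axes, zero at the start; "wrist_torque": the same for the moment, N m; "opening": finger opening in m; "grip_force": force on a finger pad.
Only numpy, scipy, OpenCV 4.12 (cv2) and the standard library are available. Lean on these libraries where they do the work, as an engineer would, in place of code of your own. Each camera call takes 0.05 s, during which the arm holds its last target. There are 200 camera calls.

### The job

Make up two control-panel kits from the stock in the light grey tray: the red emergency stop, the green push button and the black selector switch go into the blue tray, the blue push button and the amber lamp into the yellow tray. Set each one down, without dropping it, so that it stands upright on the tray floor, one to a cell (any free cell of its tray will do). Leave the white push button standing in the stock tray.

Things in the scene. Friction and masses are not known exactly. Their poses are not given: they have to be found in the camera images.
- estop: Emergency stop, red mushroom head. Stands upright: grey contact block 28 (x) by 36 (y) by 32 mm high, narrower collar and barrel up to 52 mm, then a yellow neck, then the red head, diameter 40 mm, its upright rim from 64 to 79 mm above the underside (grip here), domed up to 84 mm. 60 to 115 g. Origin: centre of its underside; z up through the round head.
- start_button: Green flush push button. Stands upright: grey contact block 28 (x) by 36 (y) by 32 mm high, narrower collar and barrel up to 52 mm, then a round bright metal bezel, diameter 29 mm, from 52 to 66 mm above the underside (grip here), with a flat green button up to 68 mm. 60 to 115 g. Origin: centre of its underside; z up through the round head.
- selector: Black selector switch. Stands upright: grey contact block 28 (x) by 36 (y) by 32 mm high, narrower collar and barrel up to 52 mm, then a round black bezel, diameter 29 mm, from 52 to 66 mm above the underside (grip here), with a black bar handle 26 by 9 mm with a white mark, up to 80 mm. 60 to 115 g. Origin: centre of its underside; z up through the round head.
- reset_button: Blue raised push button. Stands upright: grey contact block 28 (x) by 36 (y) by 32 mm high, narrower collar and barrel up to 52 mm, then a round bright metal bezel, diameter 29 mm, from 52 to 66 mm above the underside (grip here), with a blue button 23 mm in diameter up to 76 mm. 60 to 115 g. Origin: centre of its underside; z up through the round head.
- lamp: Amber indicator lamp. Stands upright: grey contact block 28 (x) by 36 (y) by 32 mm high, narrower collar and barrel up to 52 mm, then a round black bezel, diameter 29 mm, from 52 to 66 mm above the underside (grip here), with an amber domed lens 25 mm in diameter up to 79 mm. 60 to 115 g. Origin: centre of its underside; z up through the round head.
- white_button: White flush push button; it is not wanted in these kits. Stands upright: grey contact block 28 (x) by 36 (y) by 32 mm high, narrower collar and barrel up to 52 mm, then a round bright metal bezel, diameter 29 mm, from 52 to 66 mm above the underside (grip here), with a flat white button up to 68 mm. 60 to 115 g. Origin: centre of its underside; z up through the round head.
- blue_tray: Blue kit tray. Divided tray fixed to the bench, 214 (x) by 74 mm (y), walls 28 mm high and 4 mm thick, floor 4 mm thick. Three square cells, 66 mm inside, centred at x = -70, 0 and +70, y = 0 mm in its frame. Origin: centre of its underside; z up. Empty at the start.
- yellow_tray: Yellow kit tray. Divided tray fixed to the bench, 144 (x) by 74 mm (y), walls 28 mm high and 4 mm thick, floor 4 mm thick. Two square cells, 66 mm inside, centred at x = -35 and +35, y = 0 mm in its frame. Origin: centre of its underside; z up. Empty at the start.
- stock_tray: Light grey stock tray. Divided tray fixed to the bench, 214 (x) by 144 mm (y), walls 28 mm high and 4 mm thick, floor 4 mm thick. Six square cells, 66 mm inside, centred at x = -70, 0 and +70, y = -35 and +35 mm in its frame. Origin: centre of its underside; z up. At the start each cell holds one of the six devices, upright, within 4 mm of the cell centre.

How it is judged:
At the end, for the whole second after the job is handed in: Emergency stop, green button and selector in the blue tray, blue button and lamp in the yellow one, one per cell, each on the floor (underside under 12 mm above the tray's underside), upright within 0.1 rad, at rest; the white button stands likewise in the stock tray (x of estop in the frame of blue_tray between -0.105 and 0.105 m and y of estop in the frame of blue_tray between -0.035 and 0.035 m and z of each of estop, start_button, selector in the frame of blue_tray below 0.012 m and angle between each of estop, start_button, selector, reset_button, lamp, white_button's own z axis and vertical below 0.1 rad and linear speed of each of estop, start_button, selector, reset_button, lamp, white_button below 0.02 m/s and angular speed of each of estop, start_button, selector, reset_button, lamp, white_button below 0.2 rad/s and x of start_button in the frame of blue_tray between -0.105 and 0.105 m and y of start_button in the frame of blue_tray between -0.035 and 0.035 m and x of selector in the frame of blue_tray between -0.105 and 0.105 m and y of selector in the frame of blue_tray between -0.035 and 0.035 m and (x of estop in the frame of blue_tray between -0.103 and -0.037 m or x of start_button in the frame of blue_tray between -0.103 and -0.037 m or x of selector in the frame of blue_tray between -0.103 and -0.037 m) and (x of estop in the frame of blue_tray between -0.033 and 0.033 m or x of start_button in the frame of blue_tray between -0.033 and 0.033 m or x of selector in the frame of blue_tray between -0.033 and 0.033 m) and (x of estop in the frame of blue_tray between 0.037 and 0.103 m or x of start_button in the frame of blue_tray between 0.037 and 0.103 m or x of selector in the frame of blue_tray between 0.037 and 0.103 m) and x of reset_button in the frame of yellow_tray between -0.07 and 0.07 m and y of reset_button in the frame of yellow_tray between -0.035 and 0.035 m and z of each of reset_button, lamp in the frame of yellow_tray below 0.012 m and x of lamp in the frame of yellow_tray between -0.07 and 0.07 m and y of lamp in the frame of yellow_tray between -0.035 and 0.035 m and (x of reset_button in the frame of yellow_tray between -0.068 and -0.002 m or x of lamp in the frame of yellow_tray between -0.068 and -0.002 m) and (x of reset_button in the frame of yellow_tray between 0.002 and 0.068 m or x of lamp in the frame of yellow_tray between 0.002 and 0.068 m) and x of white_button in the frame of stock_tray between -0.105 and 0.105 m and y of white_button in the frame of stock_tray between -0.07 and 0.07 m and z of white_button in the frame of stock_tray below 0.012 m); the robot touches nothing.
It fails at once if the emergency stop is dropped into a kit tray (faster than 0.8 m/s within 26 mm of the tray floor) (x of estop in the frame of blue_tray between -0.107 and 0.107 m and y of estop in the frame of blue_tray between -0.037 and 0.037 m and z of estop in the frame of blue_tray below 0.03 m and linear speed of estop above 0.8 m/s).
It fails at once if the green button is dropped into a kit tray (faster than 0.8 m/s within 26 mm of the tray floor) (x of start_button in the frame of blue_tray between -0.107 and 0.107 m and y of start_button in the frame of blue_tray between -0.037 and 0.037 m and z of start_button in the frame of blue_tray below 0.03 m and linear speed of start_button above 0.8 m/s).
It fails at once if the selector is dropped into a kit tray (faster than 0.8 m/s within 26 mm of the tray floor) (x of selector in the frame of blue_tray between -0.107 and 0.107 m and y of selector in the frame of blue_tray between -0.037 and 0.037 m and z of selector in the frame of blue_tray below 0.03 m and linear speed of selector above 0.8 m/s).
It fails at once if the blue button is dropped into a kit tray (faster than 0.8 m/s within 26 mm of the tray floor) (x of reset_button in the frame of yellow_tray between -0.072 and 0.072 m and y of reset_button in the frame of yellow_tray between -0.037 and 0.037 m and z of reset_button in the frame of yellow_tray below 0.03 m and linear speed of reset_button above 0.8 m/s).
It fails at once if the lamp is dropped into a kit tray (faster than 0.8 m/s within 26 mm of the tray floor) (x of lamp in the frame of yellow_tray between -0.072 and 0.072 m and y of lamp in the frame of yellow_tray between -0.037 and 0.037 m and z of lamp in the frame of yellow_tray below 0.03 m and linear speed of lamp above 0.8 m/s).
It also fails if it takes over 128 s, if anything falls off the work surface, if the arm or the gripper's body presses on something with over 40 N, if the wrist force passes 120 N, or if a joint passes its speed limit or range.

## Working session

There is one attempt and no reset: what is moved stays moved. The work goes in short steps, Python scripts to look and compute and a tool call to move; the robot and the scene stay as the last step left them, time stands still between calls to the robot, and variables do not carry over. Pictures are saved under pics/ and viewed, at most 14 in all, crops included, and the job is handed in when it is done.

```bash
mkdir -p pics; ls; cat > h.py <<'E'
import numpy as np, cv2
from station import ctrl
from scipy.spatial.transform import Rotation as R
def cam(n):
    p=ctrl.camera_params(n)
    if "T" in p: return p,np.array(p["T"])
    o=ctrl.get_obs(); T=np.eye(4); T[:3,:3]=R.from_rotvec(o["tool_rot"]).as_matrix(); T[:3,3]=o["tool_pos"]
    return p,T@np.array(p["tool_from_camera"])
def ray(c,uv):
    p,T=c; d=T[:3,:3]@np.array([(uv[0]-p["cx"])/p["fx"],(uv[1]-p["cy"])/p["fy"],1.]); return T[:3,3],d/np.linalg.norm(d)
def atz(c,uv,z):
    o,d=ray(c,uv); return o+d*(z-o[2])/d[2]
def tri(rays):
    A=sum(np.eye(3)-np.outer(d,d) for o,d in rays); b=sum((np.eye(3)-np.outer(d,d))@o for o,d in rays); return np.linalg.solve(A,b)
def proj(c,P):
    p,T=c; q=T[:3,:3].T@(np.array(P)-T[:3,3]); return np.array([q[0]/q[2]*p["fx"]+p["cx"],q[1]/q[2]*p["fy"]+p["cy"]])
E
python3 - <<'E'
from h import *
np.set_printoptions(precision=3,suppress=True)
o=ctrl.get_obs(); print(o)
for n in ["top","side","wrist"]:
    c=cam(n); im=ctrl.get_image(n); cv2.imwrite(f"pics/{n}0.png",im[:,:,::-1]); print(n,c[0]["fx"],c[1])
    for t in ["estop","start_button","selector","reset_button","lamp","white_button","blue_tray","yellow_tray","stock_tray"]:
        print(t,[(round(r["p"],2),np.round(r["extent"])) for r in ctrl.find_in(n,t)[:2]])
E
```

```text
pics
{'t': 0.0, 'q': array([ 1.179,  0.053,  1.614,  0.   ,  1.476, -0.119]), 'dq': array([ 0.   , -0.001,  0.002,  0.001,  0.001, -0.001]), 'effort': array([  0.   , -39.369, -37.017,  -0.   ,   0.007,   0.   ]), 'tool_pos': array([0.168, 0.601, 0.238]), 'tool_rot': array([-0.427, -3.112,  0.003]), 'contact_force': array([0.315, 0.557, 0.243]), 'wrist_torque': array([ 0.016, -0.008, -0.035]), 'grip_force': 0.0, 'opening': 0.08578325329146992}
top 577.6363860658366 [[ 0.003 -0.986  0.167  0.323]
 [-1.    -0.002  0.004 -0.038]
 [-0.004 -0.167 -0.986  1.19 ]
 [ 0.     0.     0.     1.   ]]
estop [(0.97, array([414., 258., 443., 280.]))]
start_button [(0.75, array([446., 226., 471., 247.])), (0.6, array([401., 185., 483., 291.]))]
selector [(0.87, array([412., 225., 435., 245.])), (0.55, array([447., 226., 471., 247.]))]
reset_button [(0.63, array([445., 194., 471., 216.]))]
lamp [(0.71, array([449., 261., 475., 279.]))]
white_button [(0.71, array([411., 194., 434., 217.]))]
blue_tray [(0.87, array([139., 185., 181., 297.]))]
yellow_tray [(0.63, array([284., 196., 336., 275.]))]
stock_t
[... 310 characters left out ...]
69, array([334., 299., 356., 337.]))]
reset_button [(0.88, array([381., 321., 405., 360.]))]
lamp [(0.58, array([302., 333., 321., 372.])), (0.3, array([293., 296., 317., 343.]))]
white_button [(0.95, array([373., 294., 391., 331.]))]
blue_tray [(0.9, array([258., 148., 350., 181.]))]
yellow_tray [(0.67, array([288., 225., 360., 256.]))]
stock_tray [(0.65, array([284., 299., 422., 390.]))]
wrist 375.14717462039846 [[ 0.27   0.91   0.316  0.086]
 [ 0.963 -0.255 -0.088  0.624]
 [ 0.     0.328 -0.945  0.375]
 [ 0.     0.     0.     1.   ]]
estop []
start_button []
selector []
reset_button []
lamp []
white_button []
blue_tray [(0.59, array([ 96., 463., 135., 479.]))]
yellow_tray []
stock_tray []
```

View pics/top0.png

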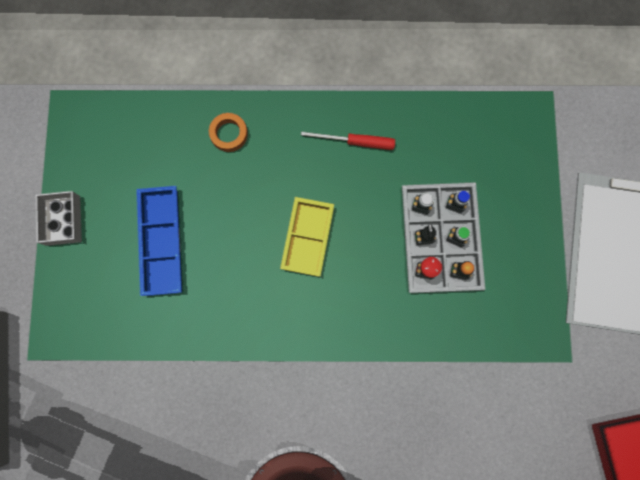

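View pics/side0.png

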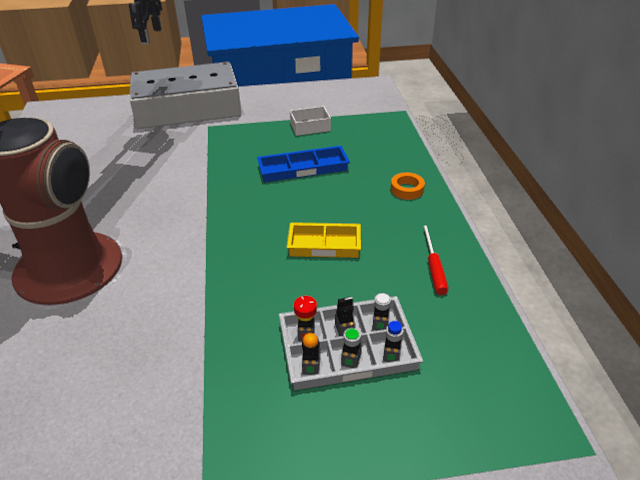

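The top view shows the stock tray at right: white (425,200), blue (463,197), selector (426,235), green (463,234), estop (431,267), lamp (466,268). The yellow tray is around (308,237) and the blue tray around (160,241). The side view agrees.

```bash
python3 - <<'E'
from h import *
np.set_printoptions(precision=4,suppress=True)
ct,cs=cam("top"),cam("side")
it=ctrl.get_image("top"); is_=ctrl.get_image("side")
for t in ["estop","start_button","selector","reset_button","lamp","white_button","blue_tray","yellow_tray","stock_tray"]:
    a=ctrl.tip_of("top",t); b=ctrl.tip_of("side",t)
    P=[tri([ray(ct,i["xy"]),ray(cs,j["xy"])]) for i in a[:1] for j in b[:1]]
    print(t,P,[atz(ct,i["xy"],0.004)[:2] for i in a[:1]])
    if "tray" in t:
        for n,c in(("top",ct),("side",cs)):
            m=ctrl.cut_out(n,t)[0]["mask"].astype(np.uint8)
            r=max(cv2.findContours(m,0,2)[0],key=cv2.contourArea)
            if n=="top":
                W=np.array([atz(c,p[0],0.028)[:2] for p in r],np.float32); print("  rect",cv2.minAreaRect(W))
def head(im,rng,box):
    hsv=cv2.cvtColor(im,cv2.COLOR_RGB2HSV); m=cv2.inRange(hsv,rng[0],rng[1]); k=np.zeros_like(m); x0,y0,x1,y1=box; k[y0:y1,x0:x1]=m[y0:y1,x0:x1]
    ys,xs=np.nonzero(k); return np.array([xs.mean(),ys.mean()]),len(xs)
C={"estop":((0,150,80),(6,255,255)),"start_button":((50,120,80),(75,255,255)),"reset_button":((110,150,80),(130,255,255)),"lamp":((8,170,120),(20,255,255)),"white_button":((0,0,215),(180,40,255))}
for k,r in C.items():
    bt=ctrl.find_in("top",k)[0]["extent"]; bs=ctrl.find_in("side",k)[0]["extent"]
    f=lambda b:[int(b[0])-2,int(b[1])-2,int(b[2])+3,int(b[3])+3]
    a,na=head(it,r,f(bt)); b,nb=head(is_,r,f(bs)); print(k,a,na,b,nb,tri([ray(ct,a),ray(cs,b)]))
E
```

```text
estop [array([ 0.4586, -0.2535,  0.0012])] [array([ 0.4605, -0.2529])]
start_button [array([ 0.5331, -0.3307,  0.0083])] [array([ 0.5319, -0.3317])]
selector [array([ 0.5287, -0.2571,  0.0044])] [array([ 0.5304, -0.2572])]
reset_button [array([ 0.5986, -0.3274,  0.0109])] [array([ 0.6014, -0.3292])]
lamp [array([ 0.4584, -0.3332,  0.0067])] [array([ 0.459 , -0.3339])]
white_button [array([ 0.5918, -0.2549,  0.0066])] [array([ 0.5908, -0.2553])]
blue_tray [array([ 0.5193,  0.2856, -0.0032])] [array([0.521 , 0.2839])]
  rect ((0.5213102102279663, 0.2860397398471832), (0.2222212255001068, 0.08452863246202469), 5.0703301429748535)
yellow_tray [array([ 0.5303, -0.0157, -0.002 ])] [array([ 0.5265, -0.0158])]
  rect ((0.5299566984176636, -0.01620803400874138), (0.08378337323665619, 0.15354245901107788), 79.23884582519531)
stock_tray [array([ 0.5285, -0.2929, -0.0081])] [array([ 0.5235, -0.2903])]
  rect ((0.5292879939079285, -0.2936057150363922), (0.22217251360416412, 0.15284189581871033), 2.4011902809143066)Traceback (most recent call last):
  File "<stdin>", line 20, in <module>
IndexError: list index out of range
```

Careful with the scale: shifts go in shares of 0.75 m and turns go in shares of pi rad. That gives: -0.365 m / 0.75 = -0.4867, -0.275 m / 0.75 = -0.3667, -0.274 rad / 3.1416 = -0.0872.

Call:
jog_arm(plan=[{"aperture":0.085,"x":-0.3667,"y":-0.4867,"z":-0.08,"az":-0.0872},{"aperture":0.085,"x":-0.3667,"y":-0.4867,"z":-0.08,"az":-0.0872},{"aperture":0.085,"x":-0.3667,"y":-0.4867,"z":-0.08,"az":-0.0872},{"aperture":0.085,"x":-0.3667,"y":-0.4867,"z":-0.08,"az":-0.0872},{"aperture":0.085,"x":-0.3667,"y":-0.4867,"z":-0.08,"az":-0.0872},{"aperture":0.085,"x":-0.3667,"y":-0.4867,"z":-0.08,"az":-0.0872},{"aperture":0.085,"x":-0.3667,"y":-0.4867,"z":-0.08,"az":-0.0872},{"aperture":0.085,"x":-0.3667,"y":-0.4867,"z":-0.08,"az":-0.0872},{"aperture":0.085,"x":-0.3667,"y":-0.4867,"z":-0.08,"az":-0.0872},{"aperture":0.085,"x":-0.3667,"y":-0.4867,"z":-0.08,"az":-0.0872},{"aperture":0.085,"x":-0.3667,"y":-0.4867,"z":-0.08,"az":-0.0872},{"aperture":0.085,"x":-0.3667,"y":-0.4867,"z":-0.08,"az":-0.0872},{"aperture":0.085,"x":-0.3667,"y":-0.4867,"z":-0.08,"az":-0.0872},{"aperture":0.085,"x":-0.3667,"y":-0.4867,"z":-0.08,"az":-0.0872}])

```text
t: 4.07
tool_pos: [0.3349, 0.1764, 0.2993]
tool_rot: [-0.0, 3.141, 0.001]
contact_force: [-0.6, -1.1, 0.5]
opening: 0.0849
grip_force: 0.0
```

To row units: -0.426 m / 0.75 = -0.568, -0.165 m / 0.75 = -0.22.

Call:
jog_arm(plan=[{"aperture":0.085,"x":-0.22,"y":-0.568},{"aperture":0.085,"x":-0.22,"y":-0.568},{"aperture":0.085,"x":-0.22,"y":-0.568},{"aperture":0.085,"x":-0.22,"y":-0.568},{"aperture":0.085,"x":-0.22,"y":-0.568},{"aperture":0.085,"x":-0.22,"y":-0.568},{"aperture":0.085,"x":-0.22,"y":-0.568},{"aperture":0.085,"x":-0.22,"y":-0.568},{"aperture":0.085,"x":-0.22,"y":-0.568},{"aperture":0.085,"x":-0.22,"y":-0.568},{"aperture":0.085,"x":-0.22,"y":-0.568},{"aperture":0.085,"x":-0.22,"y":-0.568},{"aperture":0.085,"x":-0.22,"y":-0.568},{"aperture":0.085,"x":-0.22,"y":-0.568}])

```text
t: 5.23
tool_pos: [0.5012, -0.2475, 0.2984]
tool_rot: [0.006, -3.14, -0.002]
contact_force: [0.4, -0.2, -1.0]
opening: 0.0848
grip_force: 0.0
```

```bash
cat > look.py <<'E'
import sys,pickle
from h import *
n=sys.argv[1]; c=cam("wrist"); im=ctrl.get_image("wrist"); cv2.imwrite(f"pics/{n}.png",im[:,:,::-1])
D={}
for t in ["estop","start_button","selector","reset_button","lamp","white_button","stock_tray"]:
    D[t]=[(r["p"],np.array(r["extent"])) for r in ctrl.find_in("wrist",t)[:2]]
    print(t,[(round(p,2),np.round(e)) for p,e in D[t]])
pickle.dump((c[0],c[1],D),open(n+".pkl","wb"))
E
python3 look.py w1
```

```text
estop [(0.89, array([292., 138., 335., 186.])), (0.57, array([219., 140., 264., 179.]))]
start_button [(0.85, array([231., 196., 273., 244.]))]
selector [(0.9, array([293., 200., 331., 249.]))]
reset_button [(0.8, array([234., 257., 277., 310.])), (0.41, array([294., 200., 331., 247.]))]
lamp [(0.66, array([222., 142., 265., 179.]))]
white_button [(0.74, array([296., 250., 333., 305.]))]
stock_tray [(0.62, array([199., 112., 348., 307.]))]
```

View pics/w1.png

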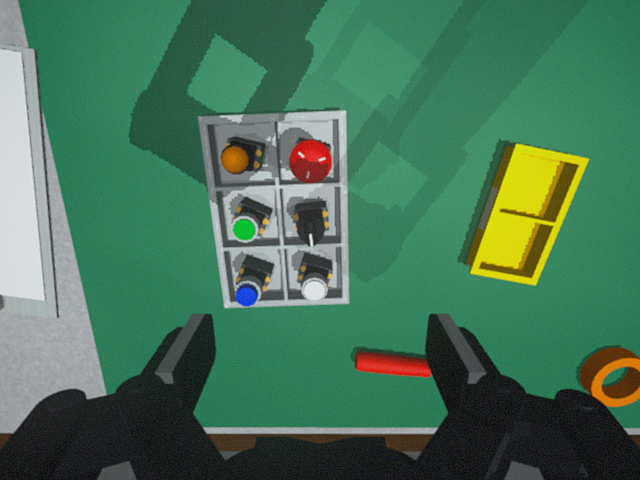

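The wrist view shows lamp head (236,159), estop (310,160), green (244,229), selector (311,228), blue (247,294) and white (314,289), with the yellow tray at right. Next is a second wrist position for parallax.

To row units: -0.11 m / 0.75 = -0.1467, 0.05 m / 0.75 = 0.0667.

Call:
jog_arm(plan=[{"aperture":0.085,"x":0.0533,"y":-0.1467,"z":0.0667},{"aperture":0.085,"x":0.0533,"y":-0.1467,"z":0.0667},{"aperture":0.085,"x":0.0533,"y":-0.1467,"z":0.0667},{"aperture":0.085,"x":0.0533,"y":-0.1467,"z":0.0667},{"aperture":0.085,"x":0.0533,"y":-0.1467,"z":0.0667},{"aperture":0.085,"x":0.0533,"y":-0.1467,"z":0.0667}])

```text
t: 6.13
tool_pos: [0.4605, -0.3595, 0.2495]
tool_rot: [-0.001, 3.141, 0.001]
contact_force: [-0.1, 0.6, -0.3]
opening: 0.0851
grip_force: 0.0
```

```bash
python3 look.py w2
cat > tri.py <<'E'
from h import *
import pickle
np.set_printoptions(precision=4,suppress=True)
V=[]
for n in("w1","w2"):
    p,T,D=pickle.load(open(n+".pkl","rb")); V.append(((p,T),cv2.imread(f"pics/{n}.png")))
for n in("top","side"): V.append((cam(n),cv2.imread(f"pics/{n}0.png")))
C={"estop":((0,150,60),(6,255,255),.4586,-.2535,.073),"start_button":((50,120,80),(75,255,255),.533,-.331,.072),"reset_button":((110,150,60),(130,255,255),.5986,-.3274,.076),"lamp":((7,150,80),(20,255,255),.4584,-.3332,.076),"white_button":((0,0,200),(180,45,255),.5918,-.255,.072)}
for k,(lo,hi,x,y,z) in C.items():
    rs=[];px=[]
    for c,im in V:
        u=proj(c,(x,y,z)); r=26 if c is V[0][0] or c is V[1][0] else 14
        m=cv2.inRange(cv2.cvtColor(im,cv2.COLOR_BGR2HSV),lo,hi); k0=np.zeros_like(m); cv2.circle(k0,(int(u[0]),int(u[1])),r,255,-1)
        n,l,s,ce=cv2.connectedComponentsWithStats(m&k0)
        if n<2: px.append(None); continue
        i=1+np.argmax(s[1:,4]); b=s[i]; uv=np.array([b[0]+(b[2]-1)/2,b[1]+(b[3]-1)/2]); px.append((uv,b[4])); rs.append(ray(c,uv))
    print(k,[ (p[0].round(0).tolist(),int(p[1])) if p else None for p in px],"wrist",tri(rs[:2]),"all",tri(rs))
    P=tri(rs); print("   resid px",[np.round(proj(c,P)-p[0],1) for (c,_),p in zip(V,px) if p])
E
python3 tri.py
```

```text
estop [(0.64, array([403., 183., 468., 242.]))]
start_button [(0.62, array([333., 245., 376., 301.]))]
selector [(0.84, array([398., 246., 449., 308.]))]
reset_button [(0.73, array([334., 309., 372., 373.]))]
lamp [(0.76, array([329., 185., 373., 233.]))]
white_button [(0.64, array([393., 301., 431., 365.]))]
stock_tray [(0.62, array([308., 156., 470., 362.]))]
estop [([310.0, 161.0], 1108), ([442.0, 215.0], 1461), ([431.0, 267.0], 302), ([305.0, 306.0], 378)] wrist [ 0.4608 -0.2567  0.0789] all [ 0.4605 -0.2571  0.0782]
   resid px [array([-0.1, -1.3]), array([-1.2,  0.5]), array([-0.3, -0.2]), array([ 0.1, -0.4])]
start_button [([244.0, 229.0], 353), ([358.0, 288.0], 401), ([464.0, 232.0], 78), ([352.0, 333.0], 110)] wrist [ 0.5301 -0.3244  0.0739] all [ 0.5297 -0.3244  0.074 ]
   resid px [array([-0.1, -0.3]), array([ 0. , -0.5]), array([ 0. , -0.4]), array([-0.1, -0.1])]
reset_button [([246.0, 295.0], 356), ([356.0, 356.0], 425), ([464.0, 196.0], 95), ([394.0, 327.0], 148)] wrist [ 0.6012 -0.3256  0.0788] all [ 0.6013 -0.3259  0.0782]
   resid px [array([-0. , -0.5]), array([-0.5,  0.1]), array([-0.2,  0.1]), array([ 0.3, -0.3])]
lamp [([234.0, 159.0], 572), ([356.0, 215.0], 658), ([466.0, 268.0], 121), ([310.0, 340.0], 176)] wrist [ 0.4606 -0.3286  0.0758] all [ 0.4601 -0.3283  0.0741]
   resid px [array([ 0.6, -0.6]), array([ 0.3, -1.3]), array([ 0.5, -0.1]), array([ 0.8, -0.2])]
white_button [([314.0, 292.0], 321), ([421.0, 350.0], 115), ([425.0, 196.0], 1), ([382.0, 298.0], 101)] wrist [ 0.6105 -0.2548  0.0558] all [ 0.6012 -0.2545  0.0705]
   resid px [array([-0.3, -0.7]), array([5.4, 0.2]), array([1.4, 1. ]), array([2.1, 0.9])]
```

View pics/w2.png

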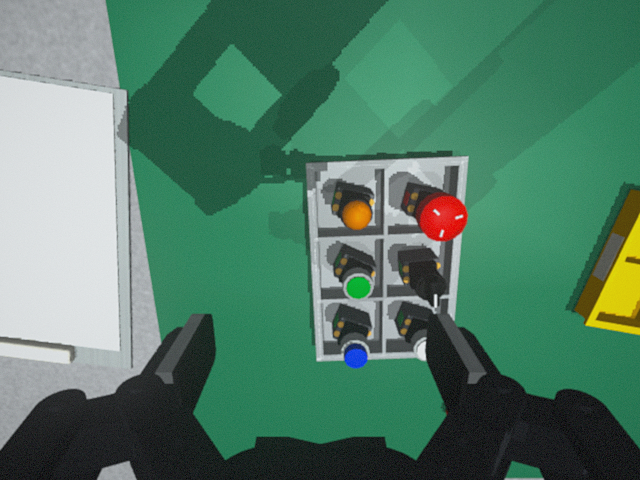

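Both wrist views agree. Fused head positions: estop (.4605,-.2571), green (.5297,-.3244), blue (.6013,-.3259), lamp (.4601,-.3283). Heights are 74–78 mm, as expected. I'll start with the estop.

To row units: 0.187 m / 0.75 = 0.2493, 0.102 m / 0.75 = 0.136.

Call:
jog_arm(plan=[{"aperture":0.06,"y":0.136,"z":0.0933},{"aperture":0.06,"y":0.136,"z":0.0933},{"aperture":0.06,"y":0.136,"z":0.0933},{"aperture":0.06,"y":0.136,"z":0.0933},{"aperture":0.06,"y":0.136,"z":0.1467},{"aperture":0.06,"y":0.136,"z":0.2},{"aperture":0.06,"y":0.136,"z":0.2267},{"aperture":0.06,"y":0.136,"z":0.2493},{"aperture":0.06,"y":0.136,"z":0.2493},{"aperture":0.06,"y":0.136,"z":0.2493}], grip_force=40)

```text
t: 7.37
tool_pos: [0.4601, -0.2573, 0.0619]
tool_rot: [0.002, -3.14, -0.002]
contact_force: [-0.8, -0.7, 0.4]
opening: 0.0599
grip_force: 0.0
```

Call:
jog_arm(plan=[{"aperture":0},{"aperture":0},{"aperture":0},{"aperture":0},{"aperture":0},{"aperture":0}], grip_force=40)

```text
t: 7.87
tool_pos: [0.4618, -0.2585, 0.0646]
tool_rot: [-0.002, 3.138, -0.004]
contact_force: [0.3, 1.0, 7.4]
opening: 0.0389
grip_force: 40.6
```

To row units: -0.12 m / 0.75 = -0.16, -0.09 m / 0.75 = -0.12.

Call:
jog_arm(plan=[{"aperture":0,"z":-0.0267},{"aperture":0,"z":-0.0667},{"aperture":0,"z":-0.12},{"aperture":0,"z":-0.16},{"aperture":0,"z":-0.16}])

```text
t: 8.28
tool_pos: [0.4638, -0.2602, 0.191]
tool_rot: [-0.002, 3.13, -0.014]
contact_force: [1.3, -0.9, 0.5]
opening: 0.0387
grip_force: 40.6
```

Call:
jog_arm(plan=[{"aperture":0,"x":0.0133,"y":0.716},{"aperture":0,"x":0.0133,"y":0.716},{"aperture":0,"x":0.0133,"y":0.716},{"aperture":0,"x":0.0133,"y":0.716},{"aperture":0,"x":0.0133,"y":0.716},{"aperture":0,"x":0.0133,"y":0.716},{"aperture":0,"x":0.0133,"y":0.716},{"aperture":0,"x":0.0133,"y":0.716},{"aperture":0,"x":0.0133,"y":0.716},{"aperture":0,"x":0.0133,"y":0.716},{"aperture":0,"x":0.0133,"y":0.716},{"aperture":0,"x":0.0133,"y":0.716},{"aperture":0,"x":0.0133,"y":0.716},{"aperture":0,"x":0.0133,"y":0.716},{"aperture":0,"x":0.0133,"y":0.716},{"aperture":0,"x":0.0133,"y":0.716}])

```text
t: 9.62
tool_pos: [0.4494, 0.2792, 0.1817]
tool_rot: [0.003, -3.141, 0.001]
contact_force: [0.1, 0.2, -1.0]
opening: 0.0389
grip_force: 41.0
```

```bash
python3 - <<'E'
from h import *
c=cam("wrist"); im=ctrl.get_image("wrist")
for i in range(3):
    for s,t in((1,"a"),):
        P=np.array([.520,.2855,.004])+(i-1)*.07*np.array([.996,.088,0]); u=proj(c,P); cv2.drawMarker(im,tuple(int(v) for v in u),(255,255,255),0,12,1)
for a,b in((-.107,-.037),(.107,-.037),(.107,.037),(-.107,.037)):
    P=np.array([.520,.2855,.028])+a*np.array([.996,.088,0])+b*np.array([-.088,.996,0]); u=proj(c,P); cv2.drawMarker(im,tuple(int(v) for v in u),(255,0,255),1,12,1)
print(ctrl.tip_of("wrist","blue_tray"),[atz(c,r["xy"],0) for r in ctrl.tip_of("wrist","blue_tray")[:1]])
cv2.imwrite("pics/b1.png",im[:,:,::-1])
E
```

```text
[] []
```

View pics/b1.png

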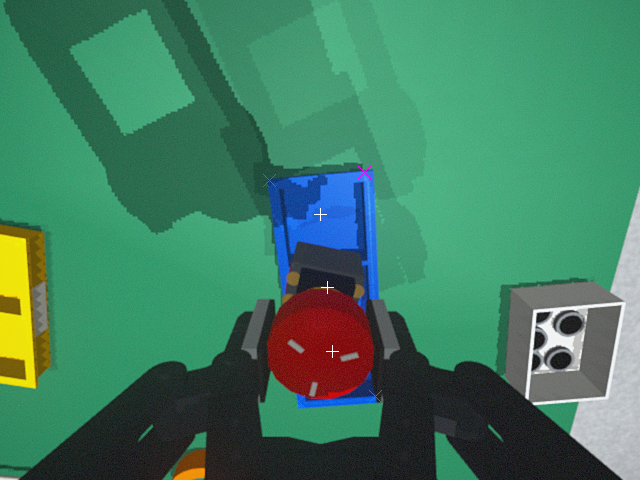

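The projected corners and cell centres land on the blue tray within about 2 px. The estop hangs straight over the near cell.

To row units: 0.116 m / 0.75 = 0.1547, 0.112 m / 0.75 = 0.1493.

Call:
jog_arm(plan=[{"aperture":0,"z":0.0467},{"aperture":0,"z":0.0933},{"aperture":0,"z":0.12},{"aperture":0,"z":0.1333},{"aperture":0,"z":0.1427},{"aperture":0,"z":0.1493},{"aperture":0,"z":0.1547},{"aperture":0,"z":0.1547},{"aperture":0,"z":0.1547}])

```text
t: 10.52
tool_pos: [0.4506, 0.2797, 0.0675]
tool_rot: [-0.002, 3.14, 0.001]
contact_force: [-0.2, 0.2, -0.6]
opening: 0.0388
grip_force: 41.0
```

To row units: 0.003 m / 0.75 = 0.004, 0.002 m / 0.75 = 0.0027.

Call:
jog_arm(plan=[{"aperture":0,"z":0.0013},{"aperture":0,"z":0.0027},{"aperture":0,"z":0.004},{"aperture":0,"z":0.004}])

```text
t: 10.85
tool_pos: [0.4507, 0.2798, 0.0647]
tool_rot: [-0.002, 3.14, 0.001]
contact_force: [-1.4, -0.3, 4.4]
opening: 0.0388
grip_force: 41.5
```

To row units: -0.13 m / 0.75 = -0.1733, -0.06 m / 0.75 = -0.08.

Call:
jog_arm(plan=[{"aperture":0.065},{"aperture":0.065},{"aperture":0.065},{"aperture":0.065},{"aperture":0.065,"z":-0.0267},{"aperture":0.065,"z":-0.08},{"aperture":0.065,"z":-0.1333},{"aperture":0.065,"z":-0.1733},{"aperture":0.065,"z":-0.1733}])

```text
t: 11.6
tool_pos: [0.4536, 0.2812, 0.2019]
tool_rot: [-0.002, 3.129, 0.009]
contact_force: [1.3, 1.0, 1.3]
opening: 0.0652
grip_force: 0.0
```

Call:
jog_arm(plan=[{"aperture":0.05,"x":-0.1053,"y":-0.8053},{"aperture":0.05,"x":-0.1053,"y":-0.8053},{"aperture":0.05,"x":-0.1053,"y":-0.8053},{"aperture":0.05,"x":-0.1053,"y":-0.8053},{"aperture":0.05,"x":-0.1053,"y":-0.8053},{"aperture":0.05,"x":-0.1053,"y":-0.8053},{"aperture":0.05,"x":-0.1053,"y":-0.8053},{"aperture":0.05,"x":-0.1053,"y":-0.8053},{"aperture":0.05,"x":-0.1053,"y":-0.8053},{"aperture":0.05,"x":-0.1053,"y":-0.8053},{"aperture":0.05,"x":-0.1053,"y":-0.8053},{"aperture":0.05,"x":-0.1053,"y":-0.8053},{"aperture":0.05,"x":-0.1053,"y":-0.8053},{"aperture":0.05,"x":-0.1053,"y":-0.8053},{"aperture":0.05,"x":-0.1053,"y":-0.8053},{"aperture":0.05,"x":-0.1053,"y":-0.8053},{"aperture":0.05,"x":-0.1053,"y":-0.8053},{"aperture":0.05,"x":-0.1053,"y":-0.8053}])

```text
t: 13.1
tool_pos: [0.5291, -0.3237, 0.1924]
tool_rot: [0.002, -3.14, -0.002]
contact_force: [0.6, 0.2, 0.7]
opening: 0.0503
grip_force: 0.0
```

```bash
python3 -c "
from h import *
cv2.imwrite('pics/side1.png',cv2.resize(ctrl.get_image('side')[130:400,240:440,::-1],(600,810))[:560]); print(ctrl.get_obs()['tool_pos'])"
```

```text
[ 0.52928433 -0.32322354  0.19262336]
```

View pics/side1.png

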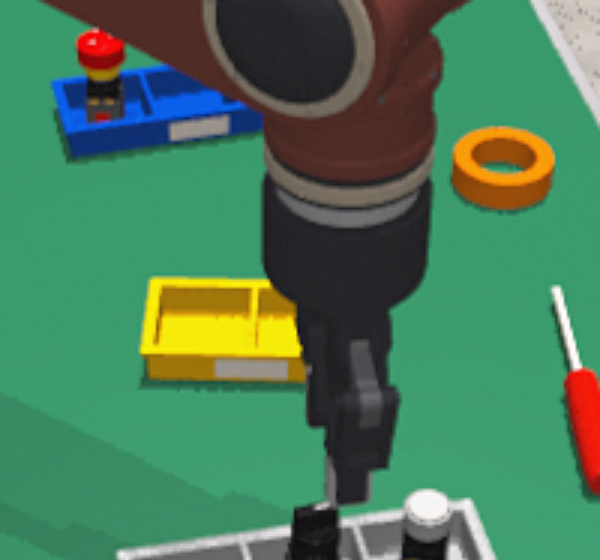

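The estop stands upright in the near blue cell, crop (100,75). Next is the green button.

To row units: 0.142 m / 0.75 = 0.1893, -0.001 m / 0.75 = -0.0013.

Call:
jog_arm(plan=[{"aperture":0.05,"y":-0.0013,"z":0.0533},{"aperture":0.05,"y":-0.0013,"z":0.1},{"aperture":0.05,"y":-0.0013,"z":0.1333},{"aperture":0.05,"y":-0.0013,"z":0.16},{"aperture":0.05,"y":-0.0013,"z":0.18},{"aperture":0.05,"y":-0.0013,"z":0.1893},{"aperture":0.05,"y":-0.0013,"z":0.1893},{"aperture":0.05,"y":-0.0013,"z":0.1893}])

```text
t: 13.82
tool_pos: [0.5298, -0.3248, 0.0518]
tool_rot: [-0.004, 3.141, -0.0]
contact_force: [0.8, 0.4, -0.1]
opening: 0.05
grip_force: 0.0
```

Call:
jog_arm(plan=[{"aperture":0},{"aperture":0},{"aperture":0},{"aperture":0},{"aperture":0},{"aperture":0}])

```text
t: 14.32
tool_pos: [0.5309, -0.3257, 0.0537]
tool_rot: [-0.002, 3.139, -0.001]
contact_force: [0.1, 3.2, 6.5]
opening: 0.0278
grip_force: 44.1
```

To row units: -0.14 m / 0.75 = -0.1867, -0.13 m / 0.75 = -0.1733.

Call:
jog_arm(plan=[{"aperture":0,"z":-0.0267},{"aperture":0,"z":-0.0667},{"aperture":0,"z":-0.12},{"aperture":0,"z":-0.1733},{"aperture":0,"z":-0.1867}])

```text
t: 14.73
tool_pos: [0.5324, -0.328, 0.2004]
tool_rot: [-0.002, 3.131, -0.014]
contact_force: [0.6, -0.5, 1.3]
opening: 0.0276
grip_force: 43.4
```

Call:
jog_arm(plan=[{"aperture":0,"x":0.0133,"y":0.8133},{"aperture":0,"x":0.0133,"y":0.8133},{"aperture":0,"x":0.0133,"y":0.8133},{"aperture":0,"x":0.0133,"y":0.8133},{"aperture":0,"x":0.0133,"y":0.8133},{"aperture":0,"x":0.0133,"y":0.8133},{"aperture":0,"x":0.0133,"y":0.8133},{"aperture":0,"x":0.0133,"y":0.8133},{"aperture":0,"x":0.0133,"y":0.8133},{"aperture":0,"x":0.0133,"y":0.8133},{"aperture":0,"x":0.0133,"y":0.8133},{"aperture":0,"x":0.0133,"y":0.8133},{"aperture":0,"x":0.0133,"y":0.8133},{"aperture":0,"x":0.0133,"y":0.8133},{"aperture":0,"x":0.0133,"y":0.8133},{"aperture":0,"x":0.0133,"y":0.8133},{"aperture":0,"x":0.0133,"y":0.8133},{"aperture":0,"x":0.0133,"y":0.8133}])

```text
t: 16.23
tool_pos: [0.5187, 0.284, 0.1911]
tool_rot: [-0.002, 3.142, -0.001]
contact_force: [-0.0, 0.5, -1.0]
opening: 0.0272
grip_force: 43.7
```

To row units: 0.137 m / 0.75 = 0.1827, 0.135 m / 0.75 = 0.18.

Call:
jog_arm(plan=[{"aperture":0,"y":0.0013,"z":0.0533},{"aperture":0,"y":0.0013,"z":0.1067},{"aperture":0,"y":0.0013,"z":0.14},{"aperture":0,"y":0.0013,"z":0.16},{"aperture":0,"y":0.0013,"z":0.1707},{"aperture":0,"y":0.0013,"z":0.176},{"aperture":0,"y":0.0013,"z":0.18},{"aperture":0,"y":0.0013,"z":0.1827},{"aperture":0,"y":0.0013,"z":0.1827},{"aperture":0,"y":0.0013,"z":0.1827}])

```text
t: 17.07
tool_pos: [0.5196, 0.2858, 0.0556]
tool_rot: [-0.002, 3.139, 0.001]
contact_force: [-0.4, 0.7, -0.8]
opening: 0.0273
grip_force: 43.7
```

To row units: 0.003 m / 0.75 = 0.004, 0.002 m / 0.75 = 0.0027.

Call:
jog_arm(plan=[{"aperture":0,"z":0.0013},{"aperture":0,"z":0.0027},{"aperture":0,"z":0.004},{"aperture":0,"z":0.004}])

```text
t: 17.4
tool_pos: [0.52, 0.2861, 0.0536]
tool_rot: [-0.002, 3.139, 0.001]
contact_force: [-1.1, -1.0, 7.0]
opening: 0.0276
grip_force: 45.2
```

To row units: -0.14 m / 0.75 = -0.1867, -0.1 m / 0.75 = -0.1333.

Call:
jog_arm(plan=[{"aperture":0.06},{"aperture":0.06},{"aperture":0.06},{"aperture":0.06},{"aperture":0.06,"z":-0.0267},{"aperture":0.06,"z":-0.08},{"aperture":0.06,"z":-0.1333},{"aperture":0.06,"z":-0.1867},{"aperture":0.06,"z":-0.1867}])

```text
t: 18.15
tool_pos: [0.5233, 0.2874, 0.2019]
tool_rot: [-0.002, 3.126, 0.009]
contact_force: [1.0, -0.1, 1.4]
opening: 0.0602
grip_force: 0.0
```

Call:
jog_arm(plan=[{"aperture":0.055,"x":-0.0133,"y":-0.7227},{"aperture":0.055,"x":-0.0133,"y":-0.7227},{"aperture":0.055,"x":-0.0133,"y":-0.7227},{"aperture":0.055,"x":-0.0133,"y":-0.7227},{"aperture":0.055,"x":-0.0133,"y":-0.7227},{"aperture":0.055,"x":-0.0133,"y":-0.7227},{"aperture":0.055,"x":-0.0133,"y":-0.7227},{"aperture":0.055,"x":-0.0133,"y":-0.7227},{"aperture":0.055,"x":-0.0133,"y":-0.7227},{"aperture":0.055,"x":-0.0133,"y":-0.7227},{"aperture":0.055,"x":-0.0133,"y":-0.7227},{"aperture":0.055,"x":-0.0133,"y":-0.7227},{"aperture":0.055,"x":-0.0133,"y":-0.7227},{"aperture":0.055,"x":-0.0133,"y":-0.7227},{"aperture":0.055,"x":-0.0133,"y":-0.7227},{"aperture":0.055,"x":-0.0133,"y":-0.7227}])

```text
t: 19.48
tool_pos: [0.5291, -0.2563, 0.1906]
tool_rot: [0.001, -3.141, -0.002]
contact_force: [0.8, -0.5, -0.1]
opening: 0.0553
grip_force: 0.0
```

```bash
python3 -c "
from h import *
c=cam('wrist'); im=ctrl.get_image('wrist')
for z in(.056,.070,.084):
    cv2.polylines(im,[np.array([proj(c,(.530+.0145*np.cos(a),-.256+.0145*np.sin(a),z)) for a in np.linspace(0,6.3,40)]).astype(np.int32)],False,(255,0,255),1)
cv2.imwrite('pics/s1.png',cv2.resize(im[150:430,180:460,::-1],(600,600))); print(ctrl.tip_of('wrist','selector'),[atz(c,r['xy'],.004) for r in ctrl.tip_of('wrist','selector')[:1]])"
```

```text
[{'xy': [319.6, 215.3], 'p': 0.61}] [array([ 0.53303703, -0.25678651,  0.004     ])]
```

View pics/s1.png

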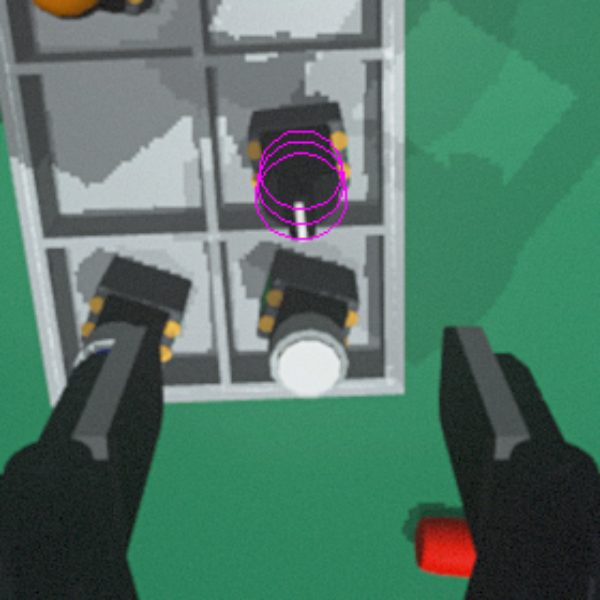

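Selector bezel and handle fit the predicted circles, crop about (300,190), so it stands at (.530,-.256). Grasping it.

To row units: 0.14 m / 0.75 = 0.1867, -0.001 m / 0.75 = -0.0013.

Call:
jog_arm(plan=[{"aperture":0.05,"x":-0.0013,"z":0.0533},{"aperture":0.05,"x":-0.0013,"z":0.1},{"aperture":0.05,"x":-0.0013,"z":0.1333},{"aperture":0.05,"x":-0.0013,"z":0.16},{"aperture":0.05,"x":-0.0013,"z":0.18},{"aperture":0.05,"x":-0.0013,"z":0.1867},{"aperture":0.05,"x":-0.0013,"z":0.1867},{"aperture":0.05,"x":-0.0013,"z":0.1867}])

```text
t: 20.3
tool_pos: [0.531, -0.256, 0.0521]
tool_rot: [-0.004, 3.141, -0.001]
contact_force: [0.8, -0.2, -0.0]
opening: 0.05
grip_force: 0.0
```

Call:
jog_arm(plan=[{"aperture":0},{"aperture":0},{"aperture":0},{"aperture":0},{"aperture":0},{"aperture":0}])

```text
t: 20.8
tool_pos: [0.5317, -0.2571, 0.0534]
tool_rot: [-0.002, 3.139, -0.002]
contact_force: [0.1, 1.3, 5.9]
opening: 0.0277
grip_force: 39.6
```

Call:
jog_arm(plan=[{"aperture":0,"z":-0.0267},{"aperture":0,"z":-0.0667},{"aperture":0,"z":-0.12},{"aperture":0,"z":-0.1733},{"aperture":0,"z":-0.1867}])

```text
t: 21.22
tool_pos: [0.5332, -0.2584, 0.1995]
tool_rot: [-0.002, 3.132, -0.01]
contact_force: [1.0, -0.8, 1.5]
opening: 0.0273
grip_force: 39.5
```

Call:
jog_arm(plan=[{"aperture":0,"x":-0.08,"y":0.7307},{"aperture":0,"x":-0.08,"y":0.7307},{"aperture":0,"x":-0.08,"y":0.7307},{"aperture":0,"x":-0.08,"y":0.7307},{"aperture":0,"x":-0.08,"y":0.7307},{"aperture":0,"x":-0.08,"y":0.7307},{"aperture":0,"x":-0.08,"y":0.7307},{"aperture":0,"x":-0.08,"y":0.7307},{"aperture":0,"x":-0.08,"y":0.7307},{"aperture":0,"x":-0.08,"y":0.7307},{"aperture":0,"x":-0.08,"y":0.7307},{"aperture":0,"x":-0.08,"y":0.7307},{"aperture":0,"x":-0.08,"y":0.7307},{"aperture":0,"x":-0.08,"y":0.7307},{"aperture":0,"x":-0.08,"y":0.7307},{"aperture":0,"x":-0.08,"y":0.7307}])

```text
t: 22.55
tool_pos: [0.5894, 0.2914, 0.1906]
tool_rot: [0.003, -3.141, 0.002]
contact_force: [0.8, -0.8, -1.2]
opening: 0.0275
grip_force: 39.7
```

To row units: 0.139 m / 0.75 = 0.1853, 0.138 m / 0.75 = 0.184.

Call:
jog_arm(plan=[{"aperture":0,"z":0.0533},{"aperture":0,"z":0.1067},{"aperture":0,"z":0.14},{"aperture":0,"z":0.16},{"aperture":0,"z":0.1707},{"aperture":0,"z":0.176},{"aperture":0,"z":0.18},{"aperture":0,"z":0.1827},{"aperture":0,"z":0.1827},{"aperture":0,"z":0.184},{"aperture":0,"z":0.1853},{"aperture":0,"z":0.1853}])

```text
t: 23.55
tool_pos: [0.5905, 0.292, 0.0535]
tool_rot: [-0.002, 3.14, 0.001]
contact_force: [1.2, 0.7, 2.1]
opening: 0.0276
grip_force: 40.0
```

To row units: -0.14 m / 0.75 = -0.1867, -0.1 m / 0.75 = -0.1333.

Call:
jog_arm(plan=[{"aperture":0.06},{"aperture":0.06},{"aperture":0.06},{"aperture":0.06},{"aperture":0.06,"z":-0.0267},{"aperture":0.06,"z":-0.08},{"aperture":0.06,"z":-0.1333},{"aperture":0.06,"z":-0.1867},{"aperture":0.06,"z":-0.1867}])

```text
t: 24.3
tool_pos: [0.5944, 0.2934, 0.2039]
tool_rot: [-0.002, 3.125, 0.009]
contact_force: [1.4, -0.2, 2.5]
opening: 0.06
grip_force: 0.0
```

Call:
jog_arm(plan=[{"aperture":0.05,"x":-0.0147,"y":-0.8227},{"aperture":0.05,"x":-0.0147,"y":-0.8227},{"aperture":0.05,"x":-0.0147,"y":-0.8227},{"aperture":0.05,"x":-0.0147,"y":-0.8227},{"aperture":0.05,"x":-0.0147,"y":-0.8227},{"aperture":0.05,"x":-0.0147,"y":-0.8227},{"aperture":0.05,"x":-0.0147,"y":-0.8227},{"aperture":0.05,"x":-0.0147,"y":-0.8227},{"aperture":0.05,"x":-0.0147,"y":-0.8227},{"aperture":0.05,"x":-0.0147,"y":-0.8227},{"aperture":0.05,"x":-0.0147,"y":-0.8227},{"aperture":0.05,"x":-0.0147,"y":-0.8227},{"aperture":0.05,"x":-0.0147,"y":-0.8227},{"aperture":0.05,"x":-0.0147,"y":-0.8227},{"aperture":0.05,"x":-0.0147,"y":-0.8227},{"aperture":0.05,"x":-0.0147,"y":-0.8227},{"aperture":0.05,"x":-0.0147,"y":-0.8227},{"aperture":0.05,"x":-0.0147,"y":-0.8227}])

```text
t: 25.8
tool_pos: [0.6013, -0.325, 0.1918]
tool_rot: [0.001, -3.141, -0.001]
contact_force: [0.3, 0.7, -0.4]
opening: 0.0501
grip_force: 0.0
```

To row units: 0.141 m / 0.75 = 0.188, 0.135 m / 0.75 = 0.18.

Call:
jog_arm(plan=[{"aperture":0.05,"y":-0.0013,"z":0.0533},{"aperture":0.05,"y":-0.0013,"z":0.1},{"aperture":0.05,"y":-0.0013,"z":0.1333},{"aperture":0.05,"y":-0.0013,"z":0.16},{"aperture":0.05,"y":-0.0013,"z":0.18},{"aperture":0.05,"y":-0.0013,"z":0.188},{"aperture":0.05,"y":-0.0013,"z":0.188},{"aperture":0.05,"y":-0.0013,"z":0.188}])

```text
t: 26.47
tool_pos: [0.6023, -0.3262, 0.0524]
tool_rot: [-0.003, 3.14, -0.001]
contact_force: [0.1, -0.3, 0.8]
opening: 0.0499
grip_force: 0.0
```

Call:
jog_arm(plan=[{"aperture":0},{"aperture":0},{"aperture":0},{"aperture":0},{"aperture":0},{"aperture":0}])

```text
t: 26.97
tool_pos: [0.6029, -0.3269, 0.0539]
tool_rot: [-0.002, 3.138, -0.002]
contact_force: [-0.3, 1.4, 7.0]
opening: 0.0275
grip_force: 40.2
```

Call:
jog_arm(plan=[{"aperture":0,"z":-0.0267},{"aperture":0,"z":-0.0667},{"aperture":0,"z":-0.12},{"aperture":0,"z":-0.1733},{"aperture":0,"z":-0.1867}])

```text
t: 27.38
tool_pos: [0.6044, -0.3287, 0.2006]
tool_rot: [-0.002, 3.131, -0.012]
contact_force: [1.3, -0.6, 2.4]
opening: 0.0277
grip_force: 40.5
```

Call:
jog_arm(plan=[{"aperture":0,"x":0.0493,"y":0.4053},{"aperture":0,"x":0.0493,"y":0.4053},{"aperture":0,"x":0.0493,"y":0.4053},{"aperture":0,"x":0.0493,"y":0.4053},{"aperture":0,"x":0.0493,"y":0.4053},{"aperture":0,"x":0.0493,"y":0.4053},{"aperture":0,"x":0.0493,"y":0.4053},{"aperture":0,"x":0.0493,"y":0.4053},{"aperture":0,"x":0.0493,"y":0.4053},{"aperture":0,"x":0.0493,"y":0.4053}])

```text
t: 28.22
tool_pos: [0.5642, -0.0224, 0.1913]
tool_rot: [-0.004, 3.141, -0.002]
contact_force: [0.5, 0.8, 0.1]
opening: 0.0278
grip_force: 40.7
```

```bash
cat > y.py <<'E'
from h import *
c=cam("wrist"); im=ctrl.get_image("wrist"); a0=np.radians(-10.8); X=np.array([np.cos(a0),np.sin(a0),0]); Y=np.array([-X[1],X[0],0]); O=np.array([.530,-.016,0])
m=lambda a,b,z,k: cv2.drawMarker(im,tuple(int(v) for v in proj(c,O+a*X+b*Y+[0,0,z])),(255,0,255),k,12,1)
for s in(-1,1):
    m(.035*s,0,.004,0)
    for t in(-1,1): m(.072*s,.037*t,.028,1)
cv2.imwrite("pics/y1.png",im[:,:,::-1])
E
python3 y.py
```

```text
(no output)
```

View pics/y1.png

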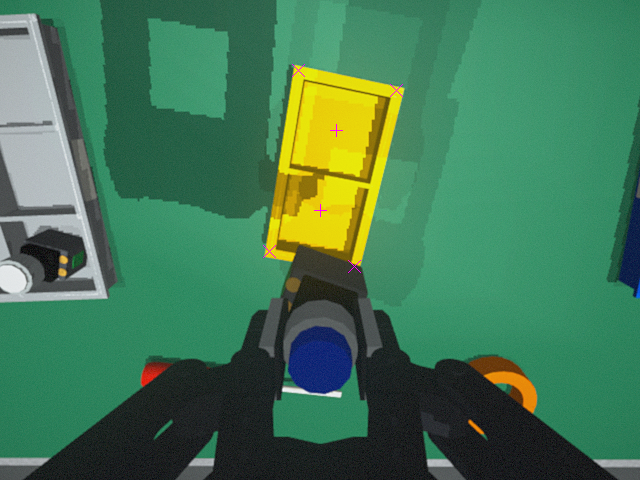

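The corner marks fall on the yellow tray's rim corners, and the cell centres sit at (336,130) and (320,210). Lowering the blue button into the far cell.

To row units: 0.14 m / 0.75 = 0.1867, 0.139 m / 0.75 = 0.1853.

Call:
jog_arm(plan=[{"aperture":0,"z":0.0533},{"aperture":0,"z":0.1067},{"aperture":0,"z":0.14},{"aperture":0,"z":0.16},{"aperture":0,"z":0.1707},{"aperture":0,"z":0.176},{"aperture":0,"z":0.18},{"aperture":0,"z":0.1827},{"aperture":0,"z":0.184},{"aperture":0,"z":0.1853},{"aperture":0,"z":0.1867},{"aperture":0,"z":0.1867}])

```text
t: 29.27
tool_pos: [0.5657, -0.0227, 0.0538]
tool_rot: [-0.002, 3.138, -0.001]
contact_force: [-1.4, 0.2, 6.2]
opening: 0.0275
grip_force: 41.9
```

To row units: -0.14 m / 0.75 = -0.1867, -0.1 m / 0.75 = -0.1333.

Call:
jog_arm(plan=[{"aperture":0.06},{"aperture":0.06},{"aperture":0.06},{"aperture":0.06},{"aperture":0.06,"z":-0.0267},{"aperture":0.06,"z":-0.08},{"aperture":0.06,"z":-0.1333},{"aperture":0.06,"z":-0.1867},{"aperture":0.06,"z":-0.1867}])

```text
t: 30.02
tool_pos: [0.569, -0.0232, 0.2018]
tool_rot: [-0.002, 3.125, -0.004]
contact_force: [1.1, -0.9, 1.1]
opening: 0.0597
grip_force: 0.0
```

Call:
jog_arm(plan=[{"aperture":0.05,"x":0.14,"y":-0.408},{"aperture":0.05,"x":0.14,"y":-0.408},{"aperture":0.05,"x":0.14,"y":-0.408},{"aperture":0.05,"x":0.14,"y":-0.408},{"aperture":0.05,"x":0.14,"y":-0.408},{"aperture":0.05,"x":0.14,"y":-0.408},{"aperture":0.05,"x":0.14,"y":-0.408},{"aperture":0.05,"x":0.14,"y":-0.408},{"aperture":0.05,"x":0.14,"y":-0.408},{"aperture":0.05,"x":0.14,"y":-0.408},{"aperture":0.05,"x":0.14,"y":-0.408}])

```text
t: 30.93
tool_pos: [0.4594, -0.3281, 0.1908]
tool_rot: [0.002, -3.141, -0.002]
contact_force: [0.1, -0.6, -0.0]
opening: 0.0498
grip_force: 0.0
```

Lamp to the near yellow cell (.4956,-.0095): dX +.035, dY +.319.

Careful with the scale: shifts go in shares of 0.75 m and turns go in shares of pi rad. That gives: 0.14 m / 0.75 = 0.1867, 0.135 m / 0.75 = 0.18.

Call:
jog_arm(plan=[{"aperture":0.05,"z":0.0533},{"aperture":0.05,"z":0.1},{"aperture":0.05,"z":0.1333},{"aperture":0.05,"z":0.16},{"aperture":0.05,"z":0.18},{"aperture":0.05,"z":0.1867},{"aperture":0.05,"z":0.1867},{"aperture":0.05,"z":0.1867}])

```text
t: 31.6
tool_pos: [0.4602, -0.328, 0.0519]
tool_rot: [-0.004, 3.141, -0.001]
contact_force: [-0.3, -1.0, 0.7]
opening: 0.0502
grip_force: 0.0
```

Call:
jog_arm(plan=[{"aperture":0},{"aperture":0},{"aperture":0},{"aperture":0},{"aperture":0},{"aperture":0}])

```text
t: 32.1
tool_pos: [0.4606, -0.329, 0.0533]
tool_rot: [-0.002, 3.139, -0.001]
contact_force: [-0.5, 3.6, 7.3]
opening: 0.0276
grip_force: 42.1
```

Call:
jog_arm(plan=[{"aperture":0,"z":-0.0267},{"aperture":0,"z":-0.0667},{"aperture":0,"z":-0.12},{"aperture":0,"z":-0.1733},{"aperture":0,"z":-0.1867}])

```text
t: 32.52
tool_pos: [0.4621, -0.3312, 0.1998]
tool_rot: [-0.002, 3.132, -0.014]
contact_force: [1.0, -0.1, 0.5]
opening: 0.0274
grip_force: 42.1
```

Call:
jog_arm(plan=[{"aperture":0,"x":-0.0467,"y":0.4253},{"aperture":0,"x":-0.0467,"y":0.4253},{"aperture":0,"x":-0.0467,"y":0.4253},{"aperture":0,"x":-0.0467,"y":0.4253},{"aperture":0,"x":-0.0467,"y":0.4253},{"aperture":0,"x":-0.0467,"y":0.4253},{"aperture":0,"x":-0.0467,"y":0.4253},{"aperture":0,"x":-0.0467,"y":0.4253},{"aperture":0,"x":-0.0467,"y":0.4253},{"aperture":0,"x":-0.0467,"y":0.4253},{"aperture":0,"x":-0.0467,"y":0.4253}])

```text
t: 33.43
tool_pos: [0.494, -0.0098, 0.1912]
tool_rot: [-0.002, 3.142, -0.001]
contact_force: [0.2, 0.4, -1.0]
opening: 0.0278
grip_force: 42.3
```

To row units: 0.14 m / 0.75 = 0.1867, 0.08 m / 0.75 = 0.1067.

Call:
jog_arm(plan=[{"aperture":0,"z":0.0533},{"aperture":0,"z":0.1067},{"aperture":0,"z":0.14},{"aperture":0,"z":0.16},{"aperture":0,"z":0.1707},{"aperture":0,"z":0.176},{"aperture":0,"z":0.18},{"aperture":0,"z":0.1827},{"aperture":0,"z":0.184},{"aperture":0,"z":0.1853},{"aperture":0,"z":0.1867},{"aperture":0,"z":0.1867}])

```text
t: 34.43
tool_pos: [0.4955, -0.0097, 0.0533]
tool_rot: [-0.002, 3.139, -0.001]
contact_force: [-1.9, 0.9, 4.6]
opening: 0.0275
grip_force: 43.2
```

Release, lift, back off to clear the view.

To row units: -0.22 m / 0.75 = -0.2933, -0.18 m / 0.75 = -0.24.

Call:
jog_arm(plan=[{"aperture":0.06},{"aperture":0.06},{"aperture":0.06},{"aperture":0.06},{"aperture":0.06,"z":-0.0267},{"aperture":0.06,"z":-0.08},{"aperture":0.06,"z":-0.1333},{"aperture":0.06,"z":-0.1867},{"aperture":0.06,"z":-0.24},{"aperture":0.06,"x":0.08,"y":0.16,"z":-0.2933},{"aperture":0.06,"x":0.08,"y":0.16,"z":-0.2933},{"aperture":0.06,"x":0.08,"y":0.16,"z":-0.2933},{"aperture":0.06,"x":0.08,"y":0.16,"z":-0.2933},{"aperture":0.06,"x":0.08,"y":0.16,"z":-0.2933},{"aperture":0.06,"x":0.08,"y":0.16,"z":-0.2933}])

```text
t: 35.68
tool_pos: [0.4338, 0.1108, 0.2715]
tool_rot: [-0.005, 3.141, -0.001]
contact_force: [-0.3, 0.3, -0.9]
opening: 0.0598
grip_force: 0.0
```

```bash
python3 -c "
from h import *
a=ctrl.get_image('side')[130:400,220:460,::-1]; b=ctrl.get_image('wrist')[:,:,::-1]
cv2.imwrite('pics/fs.png',cv2.resize(a,(533,600),interpolation=3)); cv2.imwrite('pics/fw.png',b); print(ctrl.get_obs()['tool_pos'])
c=cam('top'); ctrl.get_image('top')
for t in ['estop','start_button','selector','reset_button','lamp','white_button']: print(t,[(round(r['p'],2),atz(c,r['xy'],.004).round(3)) for r in ctrl.tip_of('top',t)[:1]])"
```

```text
[0.43398451 0.10974912 0.27048617]
estop [(0.6, array([0.447, 0.277, 0.004]))]
start_button []
selector [(0.67, array([0.59 , 0.294, 0.004]))]
reset_button [(0.57, array([ 0.562, -0.024,  0.004]))]
lamp [(0.77, array([ 0.495, -0.014,  0.004]))]
white_button [(0.9, array([ 0.594, -0.25 ,  0.004]))]
```

View pics/fs.png

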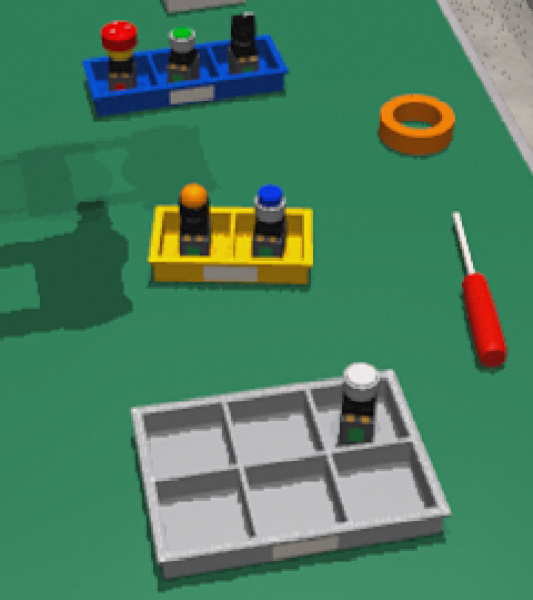

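View pics/fw.png

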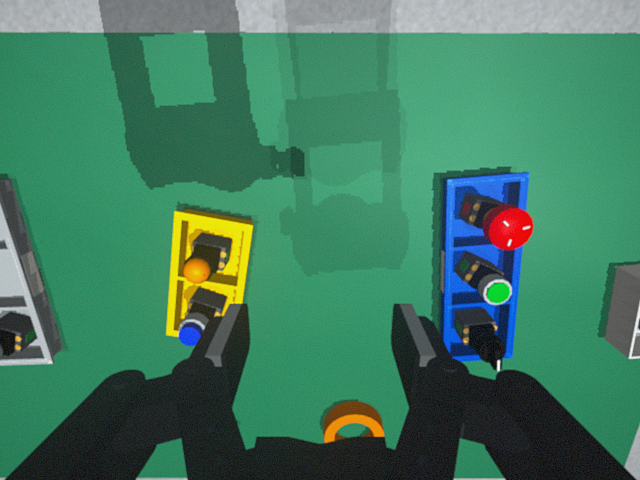

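Both views show all five devices upright, one to a cell: estop, green and selector in blue, lamp and blue button in yellow. The white button still stands in the stock tray, and the gripper is clear. Handing in.

```bash
python3 -c "
from station import ctrl
print(ctrl.finish_job())"
```

```text
the job is handed in; nothing more can be done
None
```

Both kits are made up and the job is handed in at about 36 s; the final pictures show all five devices upright, one to a cell, and the white button still standing in the stock tray, but no verdict came back.

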